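# Load faceted vases into a saggar

### The arm

A 6-joint arm with a two-finger parallel gripper is mounted at the origin on a cart in front of the work surface, level with it; the furniture and walls round the work are solid. World frame = base frame: x ahead of the robot, y to its left, z up, the work surface at z = 0. Lengths are in m, angles in rad, forces in N, time in s.
With the tool pointing down it reaches from about 0.3 to 0.95 m from the base axis. Payload 3.1 kg.
Tool frame: the origin (TCP) lies on the centre line of the jaws, within the pads' length; the fingertips stand 8 mm ahead of it and the grasp point (between the pads) lies 11 mm behind it; z points along the fingers, x is the direction in which the jaws open and shut, and the axes are right-handed (so a half turn about z gives the same grasp; the last joint's range is limited). The gripper opens to 85 mm and grips with 20 to 120 N. Pads are 22 mm wide; open, the fingers measure 114 mm over their backs; the gripper's body (76 mm by 85 mm) begins 54 mm behind the grasp point. The pads swing forward as they close: fully open they stand 13 mm farther back than shut.
Start: joints at [1.049, 0.308, 1.634, -0, 1.2, -0.07], TCP at [0.273, 0.562, 0.239] pointing down, gripper open.
Joint ranges: [-3.06, 3.06], [-0.79, 1.96], [0.05, 2.63], [-1.19, 4.34], [0.05, 2.64], [-2.94, 2.94]. Speed limits (rad/s): [2.79, 2.79, 3.14, 3.14, 3.14, 3.14].

### API

Orientations are given as a unit quaternion [w, x, y, z].
In Python, from rig import telemetry, cams, job gives the robot as it stands.
- The arm moves only by the tool arm_command, never from a script. Its argument "plan" is a list of rows, each a list of 3 entries, a list of its own where there are three numbers: the shift along the tool's x, y, z in mm, then the turn, a rotation vector about the tool's x, y, z in rad, then the finger opening in mm, from 0 to 85.4. In form: [[[tx, ty, tz], [ax, ay, az], jaw], ...]. A call has 1 to 20 rows; each row shifts and turns the commanded pose from where the row before left it, along the tool's axes as they then stand; what a row does not reach is not made up. A row lasts 1/10 s, in which the tool goes at most 50 mm and 8.59 degrees, less where a joint would pass 70% of its speed; a pose out of reach is approached as far as the arm can. A call with a gripper value outside its range is refused whole. The fingers move at their own pace and stop on an object; "newtons" is the grip in N (left out, the last holds). Time passes only in rows, so rows that do not move let the fingers close. It gives the time, the measured TCP pose, the force and the opening at its end, in the units of the state.
- telemetry.state(): the state, without advancing time (a new reading comes with each control period).
- cams.snapshot(name): name is "scene" or "top"; returns a dict with "img" (400x640x3 uint8, red, green, blue), "fx", "fy", "cx", "cy" (pixels), "eye" and "orientation" of the camera in the world. Camera axes: x right, y up, looking along -z (the intrinsics and any distortion apply to the point x, -y, -z); pixel columns grow to the right and rows downward; lengths in m; the calibration is good to about 2 mm. A picture is of the moment at which its call begins. There is no depth.
- job.finish_job(): hands the job in, once; it reports no verdict.
The state is a dict: "time": time; "q": joint angles; "joint_velocities": joint speeds; "joint_torque": joint torques, N m; "eef_pos": TCP position; "orientation": TCP orientation; "wrist_force": force on the tool from outside, world axes, zero at the start; "moment": the same for the moment, N m; "grip_width": opening from 0.0 (shut) to 1.0 (fully open).
Only numpy, scipy, OpenCV 4.12 (cv2) and the standard library are available. Lean on these libraries where they do the work, as an engineer would, in place of code of your own. Each camera call takes 0.05 s, during which the arm holds its last target. There are 200 camera calls.

### The job

Finish loading the round firing tray: stand the blue vase and the green vase upright on their narrow feet, one in the middle of each of the two empty pale discs. Set each down gently and let go so that it stands steadily on its own for a second before you fetch the other, and do not let a vase touch other ware or disturb the ware and jars already standing there.

Things in the scene. Friction and masses are not known exactly. Their poses are not given: they have to be found in the camera images.
- blue_vase: faceted ceramic bud vase, blue glaze, 160 tall, lying on the table, foot end nearer the robot. Origin on its axis 80 above the foot; z: foot to mouth. Flat foot 32 wide, bare buff. 44 to 124 above the foot it is an octagonal prism 46 across flats (grip here; x and y pass through flats; lying, its axis is 23 up and two flats are upright). Neck 24, lip 31 wide. 0.22 kg; topples at about 11 deg
- green_vase: faceted ceramic bud vase, green glaze, 160 tall, lying on the table, foot end nearer the robot. Origin on its axis 80 above the foot; z: foot to mouth. Flat foot 32 wide, bare buff. 44 to 124 above the foot it is an octagonal prism 46 across flats (grip here; x and y pass through flats; lying, its axis is 23 up and two flats are upright). Neck 24, lip 31 wide. 0.22 kg; topples at about 11 deg
- red_vase: same faceted vase in dark red glaze, 160 tall, 46 across; already stands upright on one of the discs. Origin on its axis 80 above its foot, z up. Leave alone
- saggar: fixed round brown fireclay tray (saggar), 330 outer diameter, rim 34 above the table, wall 7 and floor 10 thick; any yaw. Origin: centre of its underside, z up. Seven pale setter discs, 76 diameter, 8 thick, are fixed on its floor: one in the middle and six round it in a hexagon, 105 from centre to centre
- disc_0 (a point): centre of the top face of the middle setter disc, 18 above the table
- disc_1 (a point): centre of the top face of outer setter disc 1, 18 above the table. Five of the seven discs carry a cup or the red vase, two outer ones are empty
- disc_2 (a point): centre of the top face of outer setter disc 2, 18 above the table. Five of the seven discs carry a cup or the red vase, two outer ones are empty
- disc_3 (a point): centre of the top face of outer setter disc 3, 18 above the table. Five of the seven discs carry a cup or the red vase, two outer ones are empty
- disc_4 (a point): centre of the top face of outer setter disc 4, 18 above the table. Five of the seven discs carry a cup or the red vase, two outer ones are empty
- disc_5 (a point): centre of the top face of outer setter disc 5, 18 above the table. Five of the seven discs carry a cup or the red vase, two outer ones are empty
- disc_6 (a point): centre of the top face of outer setter disc 6, 18 above the table. Five of the seven discs carry a cup or the red vase, two outer ones are empty
- blue_foot (a point): centre of the underside of the blue vase's foot, 80 from its origin along its -z
- green_foot (a point): centre of the underside of the green vase's foot, 80 from its origin along its -z
- cup_04: unglazed cream-coloured cup without handle, 86 wide at the rim, 60 at the foot, up to 89 tall, standing on one of the discs. Origin at the centre of its underside, z up. Leave alone
- cup_02: unglazed cream-coloured cup without handle, 86 wide at the rim, 60 at the foot, up to 89 tall, standing on one of the discs. Origin at the centre of its underside, z up. Leave alone
- cup_03: unglazed cream-coloured cup without handle, 86 wide at the rim, 60 at the foot, up to 89 tall, standing on one of the discs. Origin at the centre of its underside, z up. Leave alone
- cup_06: unglazed cream-coloured cup without handle, 86 wide at the rim, 60 at the foot, up to 89 tall, standing on one of the discs. Origin at the centre of its underside, z up. Leave alone
- brush_jar: small jar of brushes, 65 wide, 221 tall with the brushes, on the table behind the tray. Origin at the centre of its underside. Leave alone
- grey_jar: grey jar, 90 diameter, 48 tall, on the table at the far right. Origin at the centre of its underside. Leave alone
- white_pot: low cream-coloured pot, 80 diameter, 44 tall, on the table at the far left. Origin at the centre of its underside. Leave alone

How it is judged:
On the way, in this order (a step that is already met when the one before it is completed fails the run):
1. one of the two vases has been stood upright on an empty disc and stands there by itself, let go of, while the other is not yet placed (((((distance between blue_foot and disc_0 below 0.02 m or distance between blue_foot and disc_1 below 0.02 m or distance between blue_foot and disc_2 below 0.02 m or distance between blue_foot and disc_3 below 0.02 m or distance between blue_foot and disc_4 below 0.02 m or distance between blue_foot and disc_5 below 0.02 m or distance between blue_foot and disc_6 below 0.02 m) and angle between blue_vase's own z axis and vertical below 0.06 rad and contact force between the fingers and blue_vase below 0.05 N and linear speed of blue_vase below 0.03 m/s and angular speed of blue_vase below 0.2 rad/s) and not ((distance between green_foot and disc_0 below 0.02 m or distance between green_foot and disc_1 below 0.02 m or distance between green_foot and disc_2 below 0.02 m or distance between green_foot and disc_3 below 0.02 m or distance between green_foot and disc_4 below 0.02 m or distance between green_foot and disc_5 below 0.02 m or distance between green_foot and disc_6 below 0.02 m) and angle between green_vase's own z axis and vertical below 0.06 rad and contact force between the fingers and green_vase below 0.05 N and linear speed of green_vase below 0.03 m/s and angular speed of green_vase below 0.2 rad/s)) or (((distance between green_foot and disc_0 below 0.02 m or distance between green_foot and disc_1 below 0.02 m or distance between green_foot and disc_2 below 0.02 m or distance between green_foot and disc_3 below 0.02 m or distance between green_foot and disc_4 below 0.02 m or distance between green_foot and disc_5 below 0.02 m or distance between green_foot and disc_6 below 0.02 m) and angle between green_vase's own z axis and vertical below 0.06 rad and contact force between the fingers and green_vase below 0.05 N and linear speed of green_vase below 0.03 m/s and angular speed of green_vase below 0.2 rad/s) and not ((distance between blue_foot and disc_0 below 0.02 m or distance between blue_foot and disc_1 below 0.02 m or distance between blue_foot and disc_2 below 0.02 m or distance between blue_foot and disc_3 below 0.02 m or distance between blue_foot and disc_4 below 0.02 m or distance between blue_foot and disc_5 below 0.02 m or distance between blue_foot and disc_6 below 0.02 m) and angle between blue_vase's own z axis and vertical below 0.06 rad and contact force between the fingers and blue_vase below 0.05 N and linear speed of blue_vase below 0.03 m/s and angular speed of blue_vase below 0.2 rad/s)))), for 1 s.
2. both vases stand upright by themselves on the two empty discs ((distance between blue_foot and disc_0 below 0.02 m or distance between blue_foot and disc_1 below 0.02 m or distance between blue_foot and disc_2 below 0.02 m or distance between blue_foot and disc_3 below 0.02 m or distance between blue_foot and disc_4 below 0.02 m or distance between blue_foot and disc_5 below 0.02 m or distance between blue_foot and disc_6 below 0.02 m) and angle between each of blue_vase, green_vase's own z axis and vertical below 0.06 rad and contact force between the fingers and blue_vase below 0.05 N and linear speed of each of blue_vase, green_vase below 0.03 m/s and angular speed of each of blue_vase, green_vase below 0.2 rad/s and (distance between green_foot and disc_0 below 0.02 m or distance between green_foot and disc_1 below 0.02 m or distance between green_foot and disc_2 below 0.02 m or distance between green_foot and disc_3 below 0.02 m or distance between green_foot and disc_4 below 0.02 m or distance between green_foot and disc_5 below 0.02 m or distance between green_foot and disc_6 below 0.02 m) and contact force between the fingers and green_vase below 0.05 N), for 0.5 s.
At the end, for the whole second after the job is handed in: The blue and the green vase each stand on an empty disc, foot centre within 20 mm of the disc's centre, upright within 0.06 rad, released and still (under 0.03 m/s and 0.2 rad/s); the red vase, cups, jars and pot stand upright within 12 mm of where they were (all of step 2 and distance of each of red_vase, cup_04, cup_02, cup_03, cup_06, brush_jar, grey_jar, white_pot from where it was at the start of the episode below 0.012 m and angle between each of red_vase, cup_04, cup_02, cup_03, cup_06, brush_jar, grey_jar, white_pot's own z axis and vertical below 0.15 rad); the robot touches nothing.
It fails at once if ware or a jar already standing was shoved more than 12 mm or tipped over (distance of any of red_vase, cup_04, cup_02, cup_03, cup_06, brush_jar, grey_jar, white_pot from where it was at the start of the episode above 0.012 m or angle between any of red_vase, cup_04, cup_02, cup_03, cup_06, brush_jar, grey_jar, white_pot's own z axis and vertical above 0.3 rad).
It fails at once if a vase was banged down on the tray (over 40 N) (contact force between any of blue_vase, green_vase and saggar above 40 N).
It fails at once if a vase struck other ware (over 0.5 N) (contact force between any of blue_vase, green_vase and red_vase above 0.5 N or contact force between any of blue_vase, green_vase and cup_04 above 0.5 N or contact force between any of blue_vase, green_vase and cup_02 above 0.5 N or contact force between any of blue_vase, green_vase and cup_03 above 0.5 N or contact force between any of blue_vase, green_vase and cup_06 above 0.5 N or contact force between blue_vase and green_vase above 0.5 N).
It also fails if it takes over 72 s, if anything falls off the work surface, if the arm or the gripper's body presses on something with over 40 N, if the wrist force passes 120 N, or if a joint passes its speed limit or range.

## Working session

There is one attempt and no reset: what is moved stays moved. The work goes in short steps, Python scripts to look and compute and a tool call to move; the robot and the scene stay as the last step left them, time stands still between calls to the robot, and variables do not carry over. Pictures are saved under pics/ and viewed, about 8 in all and at most 12, crops included, and the job is handed in when it is done.

Besides the shell and the picture viewer there is one more tool, called after ">>>" as name(argument=value, ...) on one line, values as JSON. arm_command: Moves the arm, as the interface text tells. Its arguments: {"type":"object","properties":{"plan":{"type":"array"},"newtons":{"type":"number"}},"required":["plan"]}

```bash
mkdir -p pics; ls; python3 - <<'E'
from rig import telemetry,cams
import cv2
print(telemetry.state())
for n in("scene","top"):
    s=cams.snapshot(n); cv2.imwrite(f"pics/{n}0.png",s["img"][:,:,::-1]); print({k:v for k,v in s.items() if k!="img"})
E
```

```text
pics
{'time': 0.0, 'q': array([ 1.04929813e+00,  3.09014666e-01,  1.63520598e+00, -2.85977856e-05,
        1.19962924e+00, -6.97123107e-02]), 'joint_velocities': array([ 0.0001642 ,  0.00104973, -0.00127482,  0.00101321, -0.00167403,
       -0.00028534]), 'joint_torque': array([-1.81401342e-04, -4.15259814e+01, -2.76661831e+01, -1.66784307e-04,
        1.03690402e-02, -2.32011956e-07]), 'eef_pos': array([0.27250125, 0.56158534, 0.23803174]), 'orientation': array([ 5.42703855e-04,  8.47514527e-01,  5.30770998e-01, -9.89660446e-04]), 'wrist_force': array([ 0.34884687,  0.86481157, -0.87341066]), 'moment': array([-0.01510492, -0.05316607,  0.00388391]), 'grip_width': 1.0010958501882734}
{'fx': 365.0863295727051, 'fy': 365.0863295727051, 'cx': 320.22066815457777, 'cy': 195.88533892966808, 'eye': array([-0.03516159, -0.4067436 ,  0.87134342]), 'orientation': array([ 0.8219699 ,  0.33206617, -0.18373718, -0.42466245])}
{'fx': 503.0874883502269, 'fy': 503.0874883502269, 'cx': 323.0240373051006, 'cy': 196.7650090946824, 'eye': array([0.45700498, 0.007712  , 1.76344451]), 'orientation': array([ 0.71657494,  0.02952702, -0.03242947, -0.6961299 ])}
```

```bash
python3 - <<'E'
import cv2
im=cv2.imread("pics/top0.png"); cv2.imwrite("pics/top0b.png",cv2.resize(im[60:340,140:520],None,fx=2.1,fy=2.1,interpolation=cv2.INTER_CUBIC))
E
```

```text
(no output)
```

View pics/scene0.png

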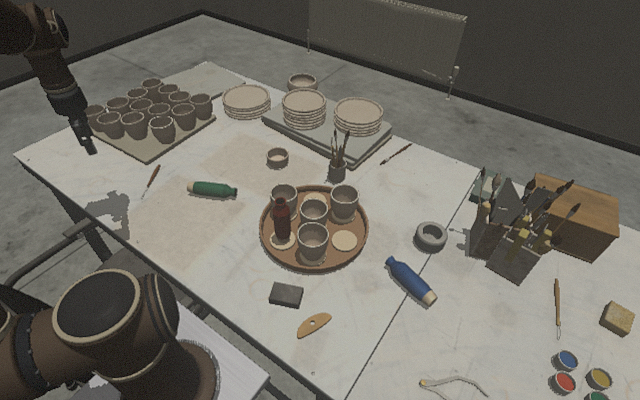

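View pics/top0.png

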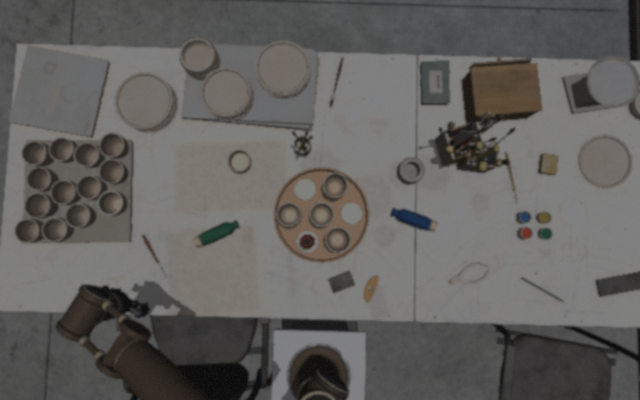

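The top view shows the tray at about (321,215), empty discs at (305,188) and (351,213), the red vase at (307,241), the blue vase at (393-435, 211-227) and the green vase at (196-238, 225-242). I'll enlarge it to measure.

```bash
cat > h.py <<'E'
import numpy as np,cv2
from scipy.spatial.transform import Rotation as R
def rot(q): return R.from_quat(np.r_[q[1:],q[0]])
def ray(s,u,v,z):
    d=rot(s["orientation"]).apply([(u-s["cx"])/s["fx"],-(v-s["cy"])/s["fy"],-1.])
    return s["eye"]+d*(z-s["eye"][2])/d[2]
def proj(s,p):
    c=rot(s["orientation"]).inv().apply(np.atleast_2d(p)-s["eye"])
    return np.c_[s["cx"]-s["fx"]*c[:,0]/c[:,2], s["cy"]+s["fy"]*c[:,1]/c[:,2]]
E
python3 - <<'E'
from h import *; from rig import cams
s=cams.snapshot("top"); im=s["img"][:,:,::-1]
a=cv2.resize(im[165:265,270:445],None,fx=4.5,fy=4.5,interpolation=cv2.INTER_CUBIC)
b=cv2.resize(im[205:265,180:260],None,fx=4.5,fy=4.5,interpolation=cv2.INTER_CUBIC)
out=np.zeros((450,788+0,3),np.uint8)
cv2.imwrite("pics/c1.png",np.clip(a*1.6,0,255)); 
hsv=cv2.cvtColor(np.ascontiguousarray(im),cv2.COLOR_BGR2HSV)
for n,(lo,hi) in dict(blue=((100,90,30),(125,255,255)),green=((65,70,20),(95,255,255))).items():
  for cam in ("top","scene"):
    if cam=="scene": s2=cams.snapshot(cam); h2=cv2.cvtColor(s2["img"],cv2.COLOR_RGB2HSV)
    else: s2,h2=s,hsv
    m=cv2.inRange(h2,lo,hi); k,l,st,c=cv2.connectedComponentsWithStats(m)
    for i in np.argsort(-st[1:,4])[:2]+1: 
        r=cv2.minAreaRect(np.argwhere(l==i)[:,::-1].astype(np.float32)); print(n,cam,st[i],c[i],r)
# tray: fit circle of brown rim
m=cv2.inRange(hsv,(3,70,60),(18,200,255)); k,l,st,c=cv2.connectedComponentsWithStats(m)
i=np.argsort(-st[1:,4])[:3]+1; print(st[i],c[i])
E
```

```text
blue top [392 210  38  19 391] [411.88746803 218.44501279] ((410.7189636230469, 217.89779663085938), (39.21501922607422, 11.448391914367676), 19.98310661315918)
blue top [520 213  10   9  62] [524.41935484 216.88709677] ((524.4000854492188, 216.80003356933594), (8.049844741821289, 8.049844741821289), 63.43495178222656)
blue scene [396 262  35  36 344] [413.50872093 278.41860465] ((412.3277587890625, 276.7885437011719), (42.29338073730469, 12.087924003601074), 50.82634735107422)
blue scene [560 353  16  15 149] [567.26845638 359.55704698] ((567.0000610351562, 359.5000305175781), (19.091880798339844, 9.192387580871582), 45.0)
green top [200 222  38  22 374] [217.25935829 232.50534759] ((218.60003662109375, 231.7000274658203), (10.733125686645508, 38.9075813293457), 63.43495178222656)
green top [541 229   9   9  61] [545.47540984 233.1147541 ] ((545.0, 233.0), (8.0, 8.0), 90.0)
green scene [193 182  37  10 150] [210.69333333 185.50666667] ((211.1230926513672, 186.515380859375), (36.34217834472656, 7.442083835601807), 7.125016689300537)
green scene [591 393  15   7  72] [596.44444444 396.51388889] ((598.0, 396.0), (14.0, 6.0), 0.0)
[[ 471   63   71   53 3202]
 [ 275  168   93   94 3050]
 [ 364  276   14   26  194]] [[505.27482823  88.65990006]
 [320.79967213 215.45770492]
 [370.23195876 288.20618557]][ WARN:0@1.930] global loadsave.cpp:1063 imwrite_ Unsupported depth image for selected encoder is fallbacked to CV_8U.
```

View pics/c1.png

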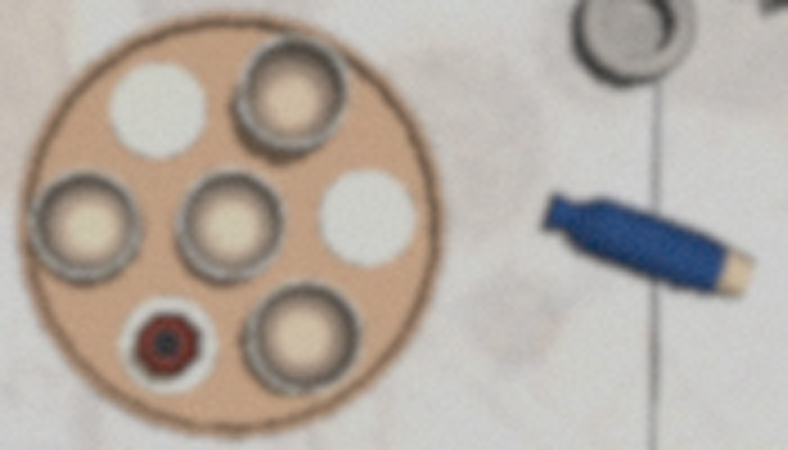

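```bash
python3 - <<'E'
from h import *; from rig import cams
s=cams.snapshot("top"); im=s["img"][:,:,::-1]
P=lambda u,v,z:ray(s,u,v,z)[:2].round(4)
T=P(320.8,215.2,.034);A=P(304.6,189.1,.018);B=P(351.2,212.9,.018)
print("tray",T,"A",A,"B",B,"AB",np.linalg.norm(A-B),"AT",np.linalg.norm(A-T),np.linalg.norm(B-T))
f=P(435.4,225.6,.023);l=P(391.6,212.0,.023); print("blue",f,l,np.linalg.norm(f-l))
gj=P(410.7,171,.04);rv=P(307,241,.17);bj=P(302,143,.1);print(gj,rv,bj)
b=cv2.resize(im[210:255,185:250],None,fx=9,fy=9,interpolation=cv2.INTER_CUBIC)
s2=cams.snapshot("scene");i2=s2["img"][:,:,::-1]
c=cv2.resize(i2[235:325,370:445],None,fx=5,fy=5,interpolation=cv2.INTER_CUBIC)[:405]
d=i2[170:210,175:250];d=cv2.resize(d,None,fx=5,fy=5,interpolation=cv2.INTER_CUBIC)
o=np.zeros((610,800,3),np.uint8);o[:405,:585]=b;o[405:605,:375]=d
cv2.imwrite("pics/c2.png",cv2.convertScaleAbs(o[:600],alpha=1.5));cv2.imwrite("pics/c3.png",cv2.convertScaleAbs(c,alpha=1.5))
E
```

```text
tray [0.5452 0.0086] A [0.6354 0.0677] B [ 0.5571 -0.0967] AB 0.18209406909616796 AT 0.10783714573374052 0.10597027885213853
blue [ 0.5213 -0.3887] [ 0.564  -0.2364] 0.15817262721469855
[ 0.7068 -0.2977] [0.4556 0.0497] [0.7819 0.0786]
```

View pics/c2.png

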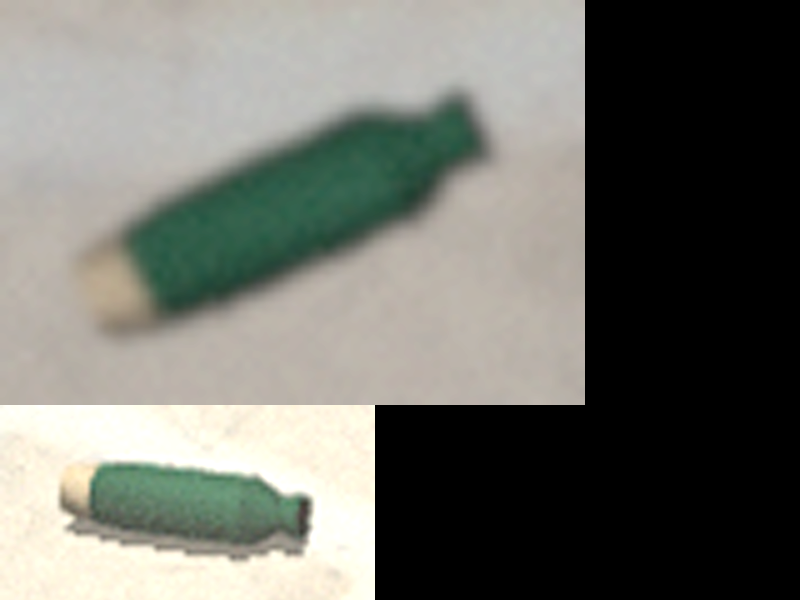

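The crop shows the green vase with its foot end at (92,292) and its lip at (475,126), which is pixels (194.8,242.0) and (237.3,223.6). The disc spacing A–B comes out at 182 mm, and the expected value is 181.9.

```bash
python3 - <<'E'
from h import *; from rig import cams
s=cams.snapshot("top"); hsv=cv2.cvtColor(s["img"],cv2.COLOR_RGB2HSV)
P=lambda u,v,z:ray(s,u,v,z)[:2]
f=P(194.8,242.0,.023);l=P(237.3,223.6,.023); print("green hand",f,l,np.linalg.norm(f-l),"yaw",np.arctan2(*(l-f)[::-1]))
f=P(435.4,226.2,.023);l=P(391.6,212.0,.023); print("blue hand",f,l,np.linalg.norm(f-l),"yaw",np.arctan2(*(l-f)[::-1]))
for n,(lo,hi,e) in dict(blue=((100,90,30),(125,255,255),(411,218)),green=((65,70,20),(95,255,255),(217,232))).items():
    m=cv2.inRange(hsv,lo,hi); k,lab,st,c=cv2.connectedComponentsWithStats(m); i=np.argmax(st[1:,4])+1
    p=np.argwhere(lab==i)[:,::-1]; w=np.array([P(*q,.023) for q in p]); mu=w.mean(0); U=np.linalg.svd(w-mu)[2][0]
    t=(w-mu)@U; print(n,mu,"yaw",np.arctan2(U[1],U[0]),"len",np.ptp(t), "wid",np.ptp((w-mu)@[-U[1],U[0]]))
s=cams.snapshot("scene")
for q in ((0.5213,-.3887),(.564,-.2364),(.6354,.0677),(.5571,-.0967)): print(q,proj(s,[*q,.02]))
E
```

```text
green hand [0.44097113 0.43931315] [0.50840024 0.29602068] 0.15836482254497133 yaw -1.1309688284720283
blue hand [ 0.51919945 -0.38875262] [ 0.56397724 -0.23636171] 0.15883336429883815 yaw 1.2850050301931197
blue [ 0.5438466  -0.30707732] yaw -1.8849510772285787 len 0.13526743989837436 wid 0.03957649150798874
green [0.47605887 0.36325185] yaw 2.024570661776598 len 0.1338101628388289 wid 0.0383798205763118
(0.5213, -0.3887) [[431.6514522  300.74922324]]
(0.564, -0.2364) [[386.58115764 260.54496455]]
(0.6354, 0.0677) [[313.2053417 199.7754771]]
(0.5571, -0.0967) [[343.13242608 238.95054561]]
```

View pics/c3.png

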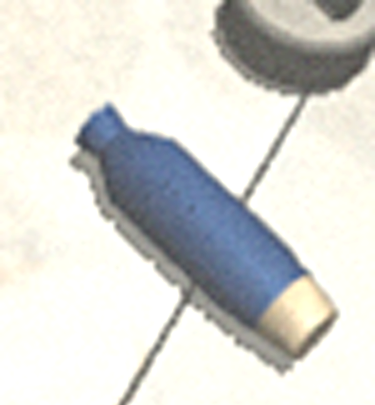

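Positions match the sizes given. The lip–foot lengths are 158–159 mm and the foot in the scene view agrees with its projection to 2 px.

Plan: grip each vase about 104 mm above its foot with the tool leaning 45° toward the mouth. Turning 90° about the jaw axis then leaves the tool sloping 45° down, clear of the cups. I'll do green first, onto disc A.

```bash
cat >> h.py <<'E'
from rig import telemetry
def frame(a,x):
    a=np.array(a,float);a/=np.linalg.norm(a);x=np.array(x,float);x-=a*(x@a);x/=np.linalg.norm(x)
    return R.from_matrix(np.c_[x,np.cross(a,x),a])
def rows(p,Rt,n,p0=None,R0=None):
    """n equal rows (mm, rad) from the present pose to p,Rt"""
    s=telemetry.state(); p0=s["eef_pos"] if p0 is None else p0; R0=rot(s["orientation"]) if R0 is None else R0
    w=(R0.inv()*Rt).as_rotvec()/n
    M=sum((R0*R.from_rotvec(w*k)).as_matrix() for k in range(n))
    t=np.linalg.solve(M,np.array(p)-p0)*1000
    print(n,"rows",t.round(2).tolist(),w.round(4).tolist()); return t,w
V=dict(green=((.4747,.3677),-1.124,1),blue=((.5416,-.3126),1.265,-1))
def pick(n,d=.104,depth=.004,tau=np.pi/4):
    o,yaw,sg=V[n];u=np.array([np.cos(yaw),np.sin(yaw),0]);z=np.array([0,0,1])
    a=-np.sin(tau)*u-np.cos(tau)*z; Rt=frame(a,sg*np.cross(z,u) if n=="green" else sg*np.cross(z,u))
    return np.r_[o,.023]+u*(d-.08)+a*depth,Rt,a
E
python3 - <<'E'
from h import *
p,Rt,a=pick("green"); print(p,Rt.as_matrix()[:,0],a)
rows(p-.1*a,Rt,15)
E
```

```text
[0.48384778 0.34860671 0.02017157] [ 9.01835967e-01  4.32078569e-01 -2.77555756e-17] [-0.30552569  0.63769433 -0.70710678]
15 rows [-3.14, 27.4, 0.21] [0.0503, 0.0176, 0.0424]
```

>>> arm_command(plan=[[[-3.1,27.4,0.2],[0.0503,0.0176,0.0424],85],[[-3.1,27.4,0.2],[0.0503,0.0176,0.0424],85],[[-3.1,27.4,0.2],[0.0503,0.0176,0.0424],85],[[-3.1,27.4,0.2],[0.0503,0.0176,0.0424],85],[[-3.1,27.4,0.2],[0.0503,0.0176,0.0424],85],[[-3.1,27.4,0.2],[0.0503,0.0176,0.0424],85],[[-3.1,27.4,0.2],[0.0503,0.0176,0.0424],85],[[-3.1,27.4,0.2],[0.0503,0.0176,0.0424],85],[[-3.1,27.4,0.2],[0.0503,0.0176,0.0424],85],[[-3.1,27.4,0.2],[0.0503,0.0176,0.0424],85],[[-3.1,27.4,0.2],[0.0503,0.0176,0.0424],85],[[-3.1,27.4,0.2],[0.0503,0.0176,0.0424],85],[[-3.1,27.4,0.2],[0.0503,0.0176,0.0424],85],[[-3.1,27.4,0.2],[0.0503,0.0176,0.0424],85],[[-3.1,27.4,0.2],[0.0503,0.0176,0.0424],85],[[0,0,0],[0,0,0],85],[[0,0,0],[0,0,0],85]])

```text
time: 2.15
eef_pos: [0.5151, 0.2849, 0.0908]
orientation: [-0.373, 0.901, 0.204, -0.085]
wrist_force: [0.3, 1.0, 0.2]
grip_width: 0.992
```

```bash
python3 - <<'E'
from h import *
from rig import cams
p,Rt,a=pick("green"); s=telemetry.state(); print(s["q"].round(3),s["eef_pos"],p-.1*a,(rot(s["orientation"]).inv()*Rt).as_rotvec())
rows(p-.1*a,Rt,1); rows(p,Rt,10)
c=cams.snapshot("top"); cv2.imwrite("pics/g1.png",cv2.convertScaleAbs(cv2.resize(c["img"][175:275,160:300,::-1],None,fx=5,fy=5,interpolation=cv2.INTER_CUBIC),alpha=1.5))
E
```

```text
[ 0.072  0.602  1.767  0.77   1.24  -0.812] [0.5150657  0.2848695  0.09076604] [0.51440035 0.28483728 0.09088225] [-3.67570622e-04 -6.26275189e-05 -9.37401739e-04]
1 rows [-0.61, -0.26, 0.1] [-0.0004, -0.0001, -0.0009]
10 rows [-0.06, -0.02, 10.01] [-0.0, -0.0, -0.0001]
```

View pics/g1.png

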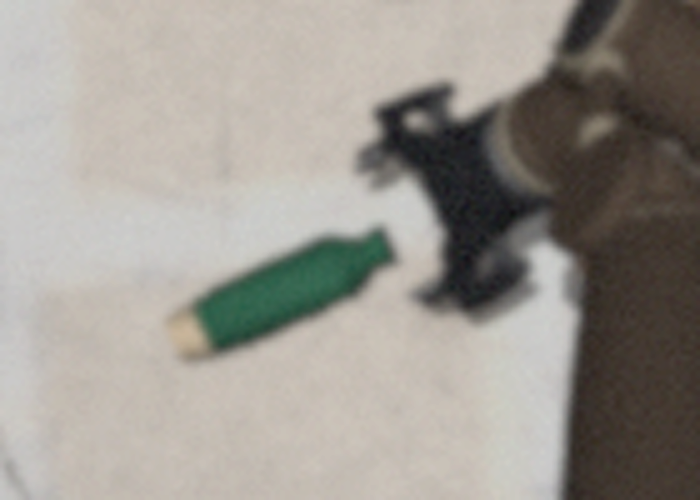

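The open jaws sit astride the vase's axis: fingertips at (380,160) and (430,298) in the crop, lip at (378,246). I'll advance and grip.

>>> arm_command(plan=[[[-0.6,-0.2,10],[0,0,0],85],[[0,0,10],[0,0,0],85],[[0,0,10],[0,0,0],85],[[0,0,10],[0,0,0],85],[[0,0,10],[0,0,0],85],[[0,0,10],[0,0,0],85],[[0,0,10],[0,0,0],85],[[0,0,10],[0,0,0],85],[[0,0,10],[0,0,0],85],[[0,0,10],[0,0,0],85],[[0,0,0],[0,0,0],85],[[0,0,0],[0,0,0],40],[[0,0,0],[0,0,0],40],[[0,0,0],[0,0,0],40],[[0,0,0],[0,0,0],40],[[0,0,0],[0,0,0],40],[[0,0,0],[0,0,0],40]], newtons=40)

```text
time: 3.9
eef_pos: [0.4845, 0.3488, 0.0213]
orientation: [-0.373, 0.901, 0.205, -0.084]
wrist_force: [0.9, -1.6, 3.5]
grip_width: 0.533
```

```bash
python3 - <<'E'
from h import *
s=telemetry.state(); print(s["q"].round(3),s["eef_pos"],s["wrist_force"],s["grip_width"]*85.4)
E
```

```text
[ 0.183  0.699  1.799  0.874  1.097 -0.864] [0.48450153 0.34880946 0.02125359] [ 0.92985773 -1.64036986  3.52265864] 45.48212872602818
```

Grip width is 45.5 mm, so the vase is held. Before turning it upright I'll fit a small kinematic model, to check that the wrist stays inside its range at the placing poses.

```bash
cat >> h.py <<'E'
def fk(q,L):
    d1,a2,a3,dt=L[:4]; o3=L[4] if len(L)>4 else 0
    Y=lambda t:R.from_euler("y",t); Z=lambda t:R.from_euler("z",t)
    A=Z(q[0])*Y(q[1]); B=A*Y(q[2]); C=B*Z(-q[3])*Y(q[4]) if False else B*Z(SG[0]*q[3])*Y(q[4])
    return np.array([0,0,d1])+A.apply([0,0,a2])+B.apply([o3,0,a3])+C.apply([0,0,dt]), C*Z(SG[1]*q[5])*R.from_euler("z",SG[2])
SG=[1,1,0]
E
python3 - <<'E'
import h; from h import *
from scipy.optimize import least_squares
D=[([1.0493,.3090,1.6352,0,1.1996,-.0697],[.2725,.5616,.2380],[0,.8475,.5308,-.001]),
([.072,.602,1.767,.77,1.24,-.812],[.51507,.28487,.09077],[-.373,.901,.204,-.085]),
([.183,.699,1.799,.874,1.097,-.864],[.4845,.34881,.02125],[-.373,.901,.205,-.084])]
for s0 in(1,-1):
  for s1 in(1,-1):
    for z in (0,np.pi/2,np.pi,-np.pi/2):
      h.SG[:]=[s0,s1,z]
      e=sum((fk(q,[.3,.4,.4,.2])[1].inv()*rot(o)).magnitude() for q,p,o in D)
      if e<.1:
        for x0 in ([.3,.4,.4,.2],[.3,.4,.4,.2,0.]):
          f=least_squares(lambda L:np.concatenate([fk(q,L)[0]-p for q,p,o in D]),x0); print(h.SG,e,f.x,np.abs(f.fun).max())
E
```

```text
[1, 1, 3.141592653589793] 0.0024328969630989243 [0.35184431 0.46202905 0.52309401 0.3712591 ] 0.03972545219954432
[1, 1, 3.141592653589793] 0.0024328969630989243 [ 0.39962823  0.27398618  0.52167015  0.37374552 -0.15164453] 0.0381321153380898
```

>>> arm_command(plan=[[[0,-3,-3],[0,0,0],40],[[0,-7,-7],[0,0,0],40],[[0,-12,-12],[0,0,0],40],[[0,-14,-14],[0,0,0],40],[[0,-14,-14],[0,0,0],40],[[0,-14,-14],[0,0,0],40],[[0,-14,-14],[0,0,0],40],[[0,-14,-14],[0,0,0],40],[[0,-14,-14],[0,0,0],40],[[0,-14,-14],[0,0,0],40],[[0,-14,-14],[0,0,0],40],[[0,-14,-14],[0,0,0],40],[[0,-14,-14],[0,0,0],40],[[0,-7,-7],[0,0,0],40],[[0,0,0],[0,0,0],40]])

```text
time: 5.4
eef_pos: [0.4848, 0.3492, 0.2619]
orientation: [-0.373, 0.901, 0.206, -0.083]
wrist_force: [0.3, 0.5, -2.9]
grip_width: 0.531
```

```bash
cat > fit.py <<'E'
import h; from h import *
from scipy.optimize import least_squares
h.SG[:]=[1,1,np.pi]
D=[([1.0493,.3090,1.6352,0,1.1996,-.0697],[.2725,.5616,.2380]),
([.072,.602,1.767,.77,1.24,-.812],[.51507,.28487,.09077]),
([.183,.699,1.799,.874,1.097,-.864],[.4845,.34881,.02125])]
s=telemetry.state(); D.append((s["q"],s["eef_pos"])); print(s["q"].round(4).tolist(),s["eef_pos"],s["wrist_force"],s["grip_width"]*85.4)
def fk2(q,L):
    d1,a2,a3,dt,a1,b,o3,o5=L
    Y=lambda t:R.from_euler("y",t); Z=lambda t:R.from_euler("z",t)
    A1=Z(q[0]);A=A1*Y(q[1]);B=A*Y(q[2]);B4=B*Z(q[3]);C=B4*Y(q[4])
    return np.array([0,0,d1])+A1.apply([a1,b,0])+A.apply([0,0,a2])+B.apply([o3,0,a3])+C.apply([o5,0,dt]),C*Z(q[5]+np.pi)
x0=np.array([.35,.45,.45,.25,0,0,0,0])
def fit(mask,reg=1e-4):
    g=lambda L:np.concatenate([np.concatenate([fk2(q,L)[0]-p for q,p in D]),reg*(L-x0)])
    lb=np.where(mask,-2,x0-1e-9);ub=np.where(mask,2,x0+1e-9)
    return least_squares(g,x0,bounds=(lb,ub),x_scale=.1)
E
python3 - <<'E'
from fit import *
for m in ([1]*8,[1,1,1,1,1,0,0,0],[1,1,1,1,0,1,0,0],[1,1,1,1,0,0,1,0],[1,1,1,1,0,0,0,1],[1,1,1,1,1,0,1,0],[1,1,1,1,1,1,0,0]):
    f=fit(np.array(m,bool)); print(m,f.x.round(3),np.abs(f.fun[:12]).max().round(5))
E
```

```text
[0.1839, 0.3281, 1.7545, 0.7689, 1.3806, -0.5453] [0.48478447 0.34919413 0.26189201] [ 0.26974789  0.53770517 -2.87649183] 45.36290753117848
[1, 1, 1, 1, 1, 1, 1, 1] [0.314 0.482 0.528 0.309 0.    0.044 0.037 0.001] 0.0003
[1, 1, 1, 1, 1, 0, 0, 0] [ 0.35   0.471  0.536  0.372 -0.014  0.    -0.    -0.   ] 0.03994
[1, 1, 1, 1, 0, 1, 0, 0] [ 0.323  0.439  0.524  0.311  0.     0.043  0.    -0.   ] 0.00211
[1, 1, 1, 1, 0, 0, 1, 0] [ 0.376  0.342  0.518  0.373 -0.     0.    -0.099 -0.   ] 0.0374
[1, 1, 1, 1, 0, 0, 0, 1] [ 0.355  0.458  0.515  0.375 -0.     0.    -0.    -0.011] 0.04048
[1, 1, 1, 1, 1, 0, 1, 0] [ 0.374  0.351  0.521  0.373 -0.002  0.    -0.094 -0.   ] 0.0375
[1, 1, 1, 1, 1, 1, 0, 0] [ 0.324  0.435  0.521  0.311  0.004  0.043  0.    -0.   ] 0.00197
```

```bash
cat >> fit.py <<'E'
L=np.array([.314,.482,.528,.309,0,.044,.037,.001]); L=fit(np.ones(8,bool)).x
lo=np.array([-3.06,-.79,.05,-1.19,.05,-2.94]);hi=np.array([3.06,1.96,2.63,4.34,2.64,2.94])
def ik(p,Rt,q0):
    def g(q):
        pp,RR=fk2(q,L); return np.r_[(pp-p)*5,(RR.inv()*Rt).as_rotvec()]
    f=least_squares(g,np.clip(q0,lo+.01,hi-.01),bounds=(lo,hi)); return f.x,np.linalg.norm(f.fun)
def place(disc,h_az,side,d=.104,depth=.004,tau=np.pi/4,zf=.018):
    hh=np.array([np.cos(h_az),np.sin(h_az),0]);z=np.array([0,0,1])
    a=np.cos(tau)*hh-np.sin(tau)*z
    return np.r_[disc,zf+d]+a*depth,frame(a,side*np.cross(z,hh)),a
A=(.635,.0675);B=(.557,-.0967)
E
python3 - <<'E'
from fit import *
for nm,disc,sd,hs in(("A",A,1,range(-70,91,20)),("B",B,-1,range(-90,91,20))):
  for hd in hs:
    p,Rt,a=place(disc,np.radians(hd),sd)
    best=min((ik(p,Rt,np.array(q0)) for q0 in ([0,.5,1.7,0,.6,sd*1.5],[0,.5,1.7,.8,.6,sd*.8],[0,.5,1.7,-.8,.6,sd*.8],[0,.5,1.7,2.5,1,-sd*1.],[0.1,.2,1.9,3.1,.6,-sd*1.5])),key=lambda r:r[1])
    print(nm,hd,best[0].round(2),round(best[1],4))
for n in V:
    p,Rt,a=pick(n);print(n,[ (q.round(2),round(e,3)) for q,e in (ik(p,Rt,np.array(x)) for x in([0,.7,1.8,.8,1.1,-.8],[-.5,.7,1.8,-.8,1.1,.8]))])
E
```

```text
[0.1839, 0.3281, 1.7545, 0.7689, 1.3806, -0.5453] [0.48478447 0.34919413 0.26189201] [ 0.26974789  0.53770517 -2.87649183] 45.36290753117848
A -70 [ 0.38  0.57  1.75 -0.92  1.09  0.59] 0.0
A -50 [ 0.36  0.46  1.93 -1.13  0.83  0.5 ] 0.0
A -30 [ 0.27  0.35  2.04 -1.19  0.55  0.23] 0.0792
A -10 [ 0.12  0.27  2.14 -1.19  0.19 -0.16] 0.1045
A 10 [-0.03  0.27  2.22  2.26  0.19  2.29] 0.0
A 30 [-0.19  0.31  2.16  1.52  0.48  2.65] 0.0
A 50 [-0.28  0.4   2.03  1.2   0.77  2.62] 0.0
A 70 [-0.31  0.5   1.86  0.97  1.02  2.54] 0.0
A 90 [-0.3   0.61  1.67  0.79  1.26  2.43] 0.0
B -90 [ 0.13  0.49  1.88 -0.89  1.12 -2.45] 0.0
B -70 [ 0.13  0.38  2.05 -1.11  0.88 -2.54] 0.0
B -50 [ 0.05  0.26  2.17 -1.19  0.62 -2.8 ] 0.0843
B -30 [-0.09  0.19  2.33  4.34  0.33 -2.43] 0.0038
B -10 [-0.3   0.16  2.38  2.68  0.19 -1.2 ] 0.0
B 10 [-0.49  0.19  2.33  1.67  0.45 -0.61] 0.0
B 30 [-0.61  0.27  2.22  1.28  0.73 -0.6 ] 0.0
B 50 [-0.65  0.38  2.06  1.02  0.98 -0.67] 0.0
B 70 [-0.63  0.49  1.88  0.82  1.19 -0.77] 0.0
B 90 [-0.58  0.59  1.71  0.65  1.39 -0.88] 0.0
green [(array([ 0.18,  0.7 ,  1.8 ,  0.87,  1.1 , -0.86]), np.float64(0.0)), (array([ 0.18,  0.7 ,  1.8 ,  0.87,  1.1 , -0.86]), np.float64(0.0))]
blue [(array([-0.21,  0.73,  1.75, -0.96,  1.03,  0.77]), np.float64(0.0)), (array([-0.21,  0.73,  1.75, -0.96,  1.03,  0.77]), np.float64(0.0))]
```

Kinematics fit to 0.3 mm. A pure 90° turn about the jaw axis gives tool headings of about -64° for green at A and about +72° for blue at B, both well inside the joint ranges.

```bash
python3 - <<'E'
from fit import *
yaw=-1.124
p,Rt,a=place(A,yaw,1,zf=.16); s=telemetry.state();p0=s["eef_pos"]
rows(p0,Rt,18); rows(p,Rt,16,p0,Rt)
rows(p-[0,0,.142],Rt,1,p,Rt)
for f in(.25,.5,.75,1):
    Rm=rot(s["orientation"])*R.from_rotvec((rot(s["orientation"]).inv()*Rt).as_rotvec()*f); print(ik(p0,Rm,s["q"]))
E
```

```text
[0.1839, 0.3281, 1.7545, 0.7689, 1.3806, -0.5453] [0.48478447 0.34919413 0.26189201] [ 0.26974789  0.53770517 -2.87649183] 45.36290753117848
18 rows [0.0, -0.0, -0.0] [-0.0872, -0.0003, 0.0]
16 rows [0.86, 14.19, 14.25] [0.0, 0.0, 0.0]
1 rows [0.0, -100.41, 100.41] [0.0, 0.0, 0.0]
(array([ 0.35103085,  0.23718103,  1.72578202,  0.41349091,  1.24288131,
       -0.24513284]), np.float64(1.3271983752011475e-15))
(array([ 5.51688035e-01,  2.34319455e-01,  1.68019183e+00, -8.59971481e-04,
        1.22494091e+00,  1.03986640e-01]), np.float64(1.1605099970972875e-15))
(array([ 0.74140244,  0.31623027,  1.62529758, -0.38667361,  1.33652851,
        0.41077368]), np.float64(1.6520334366430187e-09))
(array([ 0.88529091,  0.459931  ,  1.56932274, -0.69556789,  1.52706071,
        0.62206853]), np.float64(1.3945141042777717e-10))
```

>>> arm_command(plan=[[[0,0,0],[-0.0436,0,0],40],[[0,0,0],[-0.0872,0,0],40],[[0,0,0],[-0.0872,0,0],40],[[0,0,0],[-0.0872,0,0],40],[[0,0,0],[-0.0872,0,0],40],[[0,0,0],[-0.0872,0,0],40],[[0,0,0],[-0.0872,0,0],40],[[0,0,0],[-0.0872,0,0],40],[[0,0,0],[-0.0872,0,0],40],[[0,0,0],[-0.0872,0,0],40],[[0,0,0],[-0.0872,0,0],40],[[0,0,0],[-0.0872,0,0],40],[[0,0,0],[-0.0872,0,0],40],[[0,0,0],[-0.0872,0,0],40],[[0,0,0],[-0.0872,0,0],40],[[0,0,0],[-0.0872,0,0],40],[[0,0,0],[-0.0872,0,0],40],[[0,0,0],[-0.0872,0,0],40],[[0,0,0],[-0.0436,0,0],40],[[0,0,0],[0,0,0],40]])

```text
time: 7.4
eef_pos: [0.4817, 0.3492, 0.256]
orientation: [0.373, 0.901, 0.206, 0.082]
wrist_force: [-0.1, 0.3, -2.5]
grip_width: 0.531
```

>>> arm_command(plan=[[[0.5,7,7],[0,0,0],40],[[0.9,14,14],[0,0,0],40],[[0.9,14,14],[0,0,0],40],[[0.9,14,14],[0,0,0],40],[[0.9,14,14],[0,0,0],40],[[0.9,14,14],[0,0,0],40],[[0.9,14,14],[0,0,0],40],[[0.9,14,14],[0,0,0],40],[[0.9,14,14],[0,0,0],40],[[0.9,14,14],[0,0,0],40],[[0.9,14,14],[0,0,0],40],[[0.9,14,14],[0,0,0],40],[[0.9,14,14],[0,0,0],40],[[0.9,14,14],[0,0,0],40],[[0.9,14,14],[0,0,0],40],[[0.9,14,14],[0,0,0],40],[[0.4,7,7],[0,0,0],40],[[0,0,0],[0,0,0],40],[[0,0,0],[0,0,0],40]])

```text
time: 9.3
eef_pos: [0.6335, 0.0691, 0.2593]
orientation: [0.372, 0.901, 0.204, 0.085]
wrist_force: [-0.8, 0.3, -2.5]
grip_width: 0.535
```

```bash
python3 - <<'E'
from fit import *; from rig import cams
p,Rt,a=place(A,-1.124,1,zf=.16); rows(p,Rt,1)
c=cams.snapshot("top");d=cams.snapshot("scene")
f=np.r_[A,.16]; P=np.array([f,f+[0,0,.044],f+[0,0,.16],np.r_[A,.018]])
print("top",proj(c,P).round(1).tolist(),"scene",proj(d,P).round(1).tolist())
r=lambda i,v0,v1,u0,u1,k:cv2.resize(np.ascontiguousarray(i["img"][v0:v1,u0:u1,::-1]),None,fx=k,fy=k,interpolation=cv2.INTER_CUBIC)
o=np.zeros((500,800,3),np.uint8);o[:,:400]=r(d,100,225,270,370,4);o[:400,400:]=r(c,145,245,260,360,4)
cv2.imwrite("pics/g2.png",cv2.convertScaleAbs(o,alpha=1.5))
E
```

```text
[0.386, 0.3367, 1.7485, -0.8694, 1.1746, 0.3435] [0.63345352 0.06910742 0.25932559] [-0.77699525  0.34303939 -2.52547056] 45.721841765520836
1 rows [0.7, 4.81, 2.19] [-0.0015, -0.0002, -0.0009]
top [[303.3, 184.7], [302.8, 183.1], [301.4, 178.5], [304.7, 189.2]] scene [[313.5, 167.1], [313.6, 155.5], [313.9, 121.4], [313.2, 200.3]]
```

View pics/g2.png

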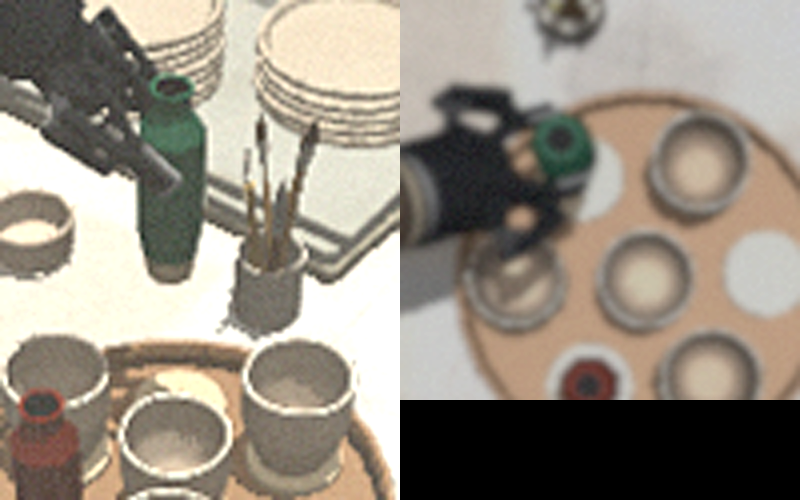

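Scene view: vase mouth at (313.5,121.2) and foot at (312.5,167.5). Both match the prediction (313.9,121.4 and 313.5,167.1) once the TCP's 5 mm offset is allowed for, so the grip model holds. I'll correct and descend to about 15 mm above the disc.

>>> arm_command(plan=[[[0.7,4.8,2.2],[-0.0015,0,-0.0009],40],[[0,0,0],[0,0,0],40],[[0,-5,5],[0,0,0],40],[[0,-10,10],[0,0,0],40],[[0,-10,10],[0,0,0],40],[[0,-10,10],[0,0,0],40],[[0,-10,10],[0,0,0],40],[[0,-10,10],[0,0,0],40],[[0,-10,10],[0,0,0],40],[[0,-10,10],[0,0,0],40],[[0,-10,10],[0,0,0],40],[[0,-5,5],[0,0,0],40],[[0,0,0],[0,0,0],40],[[0,0,0],[0,0,0],40]])

```text
time: 10.8
eef_pos: [0.6368, 0.0654, 0.1341]
orientation: [0.374, 0.901, 0.205, 0.085]
wrist_force: [0.3, -0.3, -0.9]
grip_width: 0.53
```

```bash
python3 - <<'E'
from fit import *; from rig import cams
p,Rt,a=place(A,-1.124,1,zf=.018); print(p);rows(p,Rt,1)
c=cams.snapshot("top");d=cams.snapshot("scene")
z=telemetry.state()["eef_pos"][2]-p[2]+.018
f=np.r_[A,z]; P=np.array([f,f+[0,0,.044],f+[0,0,.16],np.r_[A,.018]])
print("top",proj(c,P).round(1).tolist(),"scene",proj(d,P).round(1).tolist())
r=lambda i,v0,v1,u0,u1,k:cv2.resize(np.ascontiguousarray(i["img"][v0:v1,u0:u1,::-1]),None,fx=k,fy=k,interpolation=cv2.INTER_CUBIC)
o=np.zeros((500,800,3),np.uint8);o[:,:400]=r(d,125,225,275,355,5);o[:,400:]=r(c,145,245,270,350,5)
cv2.imwrite("pics/g3.png",cv2.convertScaleAbs(o,alpha=1.5))
E
```

```text
[0.379, 0.5125, 1.7976, -0.9653, 1.033, 0.5392] [0.636833   0.06536686 0.13414473] [ 0.28743065 -0.29301336 -0.8958144 ] 45.293781303530594
[0.6362221  0.06494922 0.11917157]
1 rows [-0.74, -10.52, 10.66] [0.0011, -0.0012, 0.0008]
top [[304.5, 188.8], [304.1, 187.4], [302.9, 183.5], [304.7, 189.2]] scene [[313.2, 196.9], [313.3, 187.0], [313.6, 158.3], [313.2, 200.3]]
```

View pics/g3.png

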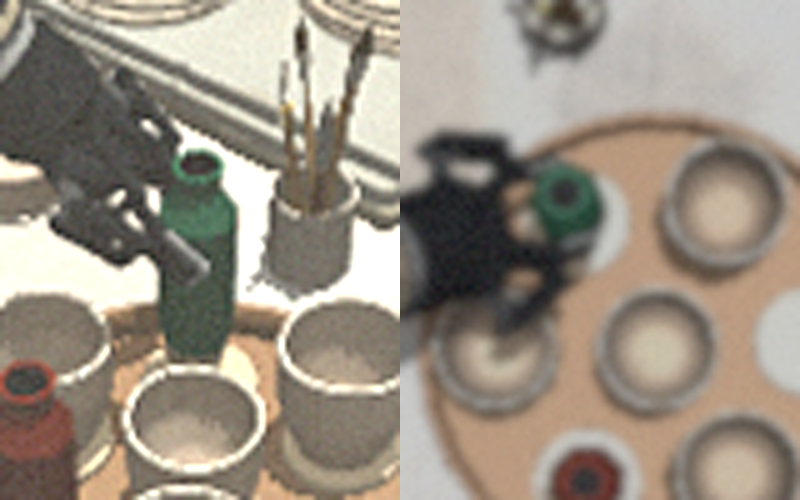

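The vase is centred over disc A, with its mouth within about 1 px of prediction in both views, and upright. Now the slow descent.

>>> arm_command(plan=[[[-0.7,-1,1],[0,0,0],40],[[0,-1.4,1.4],[0,0,0],40],[[0,-1.4,1.4],[0,0,0],40],[[0,-1.4,1.4],[0,0,0],40],[[0,-1.2,1.2],[0,0,0],40],[[0,-1,1],[0,0,0],40],[[0,-0.7,0.7],[0,0,0],40],[[0,-0.4,0.4],[0,0,0],40],[[0,0,0],[0,0,0],40],[[0,0,0],[0,0,0],40]])

```text
time: 11.9
eef_pos: [0.636, 0.0651, 0.122]
orientation: [0.373, 0.901, 0.205, 0.085]
wrist_force: [0.2, 0.7, -1.4]
grip_width: 0.527
```

>>> arm_command(plan=[[[0,-0.4,0.4],[0,0,0],40],[[0,-0.4,0.4],[0,0,0],40],[[0,-0.4,0.4],[0,0,0],40],[[0,0,0],[0,0,0],40],[[0,0,0],[0,0,0],40]])

```text
time: 12.4
eef_pos: [0.6359, 0.065, 0.1202]
orientation: [0.373, 0.901, 0.205, 0.085]
wrist_force: [-0.2, -0.2, -1.8]
grip_width: 0.531
```

>>> arm_command(plan=[[[0,-0.4,0.4],[0,0,0],40],[[0,-0.4,0.4],[0,0,0],40],[[0,0,0],[0,0,0],40],[[0,0,0],[0,0,0],40]])

```text
time: 12.8
eef_pos: [0.6359, 0.065, 0.119]
orientation: [0.373, 0.901, 0.205, 0.085]
wrist_force: [0.3, -0.6, -2.1]
grip_width: 0.531
```

>>> arm_command(plan=[[[0,-0.4,0.4],[0,0,0],40],[[0,-0.4,0.4],[0,0,0],40],[[0,0,0],[0,0,0],40],[[0,0,0],[0,0,0],40]])

```text
time: 13.2
eef_pos: [0.6359, 0.065, 0.1179]
orientation: [0.373, 0.901, 0.205, 0.085]
wrist_force: [0.1, 0.2, -2.4]
grip_width: 0.533
```

>>> arm_command(plan=[[[0,-0.4,0.4],[0,0,0],40],[[0,-0.4,0.4],[0,0,0],40],[[0,0,0],[0,0,0],40],[[0,0,0],[0,0,0],40]])

```text
time: 13.6
eef_pos: [0.6361, 0.0649, 0.1177]
orientation: [0.374, 0.9, 0.205, 0.085]
wrist_force: [-2.5, 0.5, 3.0]
grip_width: 0.528
```

Contact felt (+5 N at z = 0.1177, 1.5 mm below nominal). Releasing part-open.

>>> arm_command(plan=[[[0,-0.1,0.1],[0,0,0],47],[[0,0,0],[0,0,0],49],[[0,0,0],[0,0,0],52],[[0,0,0],[0,0,0],56],[[0,0,0],[0,0,0],62],[[0,0,0],[0,0,0],62],[[0,0,0],[0,0,0],62]], newtons=20)

```text
time: 14.3
eef_pos: [0.6359, 0.0651, 0.1167]
orientation: [0.373, 0.901, 0.205, 0.085]
wrist_force: [-0.7, -0.7, -0.9]
grip_width: 0.723
```

```bash
python3 - <<'E'
from fit import *; from rig import cams
c=cams.snapshot("top");d=cams.snapshot("scene")
f=np.r_[A,.018]; P=np.array([f,f+[0,0,.16]])
print("top",proj(c,P).round(1).tolist(),"scene",proj(d,P).round(1).tolist())
r=lambda i,v0,v1,u0,u1,k:cv2.resize(np.ascontiguousarray(i["img"][v0:v1,u0:u1,::-1]),None,fx=k,fy=k,interpolation=cv2.INTER_CUBIC)
o=np.zeros((500,800,3),np.uint8);o[:,:400]=r(d,125,225,275,355,5);o[:,400:]=r(c,145,245,270,350,5)
cv2.imwrite("pics/g4.png",cv2.convertScaleAbs(o,alpha=1.5))
E
```

```text
[0.3789, 0.5388, 1.8019, -0.9801, 1.0157, 0.5685] [0.63594675 0.06505542 0.11669315] [-0.68008013 -0.712025   -0.89040626] 61.75667511613675
top [[304.7, 189.2], [303.1, 184.1]] scene [[313.2, 200.3], [313.5, 162.4]]
```

View pics/g4.png

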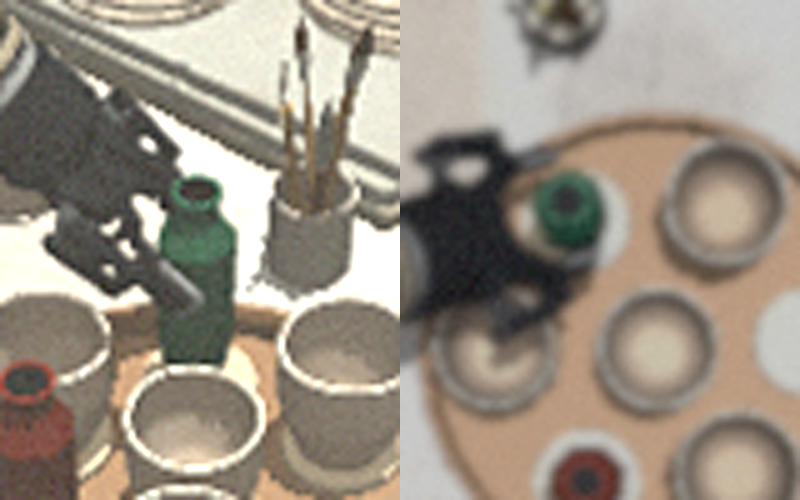

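Green stands upright and let go: mouth at (314.4,162.6), predicted (313.5,162.4). I'll back out along the tool axis and rise, which also covers the 1 s of standing.

>>> arm_command(plan=[[[0,0,-4],[0,0,0],62],[[0,0,-8],[0,0,0],62],[[0,0,-12],[0,0,0],62],[[0,0,-14],[0,0,0],62],[[0,0,-14],[0,0,0],62],[[0,0,-16],[0,0,0],62],[[0,0,-20],[0,0,0],62],[[0,0,-20],[0,0,0],62],[[0,14,-14],[0,0,0],62],[[0,14,-14],[0,0,0],70],[[0,14,-14],[0,0,0],85],[[0,14,-14],[0,0,0],85],[[0,14,-14],[0,0,0],85],[[0,14,-14],[0,0,0],85],[[0,14,-14],[0,0,0],85],[[0,7,-7],[0,0,0],85],[[0,0,0],[0,0,0],85]])

```text
time: 16.1
eef_pos: [0.6036, 0.1343, 0.344]
orientation: [0.373, 0.901, 0.204, 0.087]
wrist_force: [0.3, -0.5, -0.1]
grip_width: 0.995
```

```bash
python3 - <<'E'
from fit import *
p,Rt,a=pick("blue"); ph=p-.1*a+[0,0,.25]; s=telemetry.state()
print(ph); t,w=rows(ph,Rt,18)
# recompute path and joints
pp,RR,q=s["eef_pos"].copy(),rot(s["orientation"]),s["q"]
for k in range(18):
    pp=pp+RR.apply(t)/1000; RR=RR*R.from_rotvec(w); q2,e=ik(pp,RR,q)
    if k%4==1: print(pp.round(3),q2.round(2),round(e,4),np.abs(q2-q).max().round(3))
    q=q2
rows(p-.1*a,Rt,12,ph,Rt)
E
```

```text
[0.506, 0.2604, 1.6659, -0.8077, 1.3591, 0.2982] [0.60360613 0.13433276 0.34397189] [ 0.30687624 -0.50689726 -0.07956395] 84.97394927614842
[ 0.5692614  -0.22498039  0.34088225]
18 rows [-3.82, 14.15, 14.38] [-0.0, -0.0298, 0.0295]
[0.613 0.094 0.344] [ 0.44  0.27  1.65 -0.8   1.37  0.31] 0.0 0.034
[0.623 0.013 0.343] [ 0.3   0.29  1.63 -0.8   1.4   0.33] 0.0 0.033
[ 0.618 -0.069  0.342] [ 0.17  0.31  1.61 -0.79  1.42  0.35] 0.0 0.033
[ 0.6   -0.149  0.342] [ 0.04  0.31  1.6  -0.78  1.45  0.37] 0.0 0.033
[ 0.569 -0.225  0.341] [-0.09  0.32  1.6  -0.77  1.47  0.39] 0.0 0.033
12 rows [-0.0, -14.73, 14.73] [0.0, 0.0, 0.0]
```

>>> arm_command(plan=[[[-3.8,14.2,14.4],[0,-0.0298,0.0295],85],[[-3.8,14.2,14.4],[0,-0.0298,0.0295],85],[[-3.8,14.2,14.4],[0,-0.0298,0.0295],85],[[-3.8,14.2,14.4],[0,-0.0298,0.0295],85],[[-3.8,14.2,14.4],[0,-0.0298,0.0295],85],[[-3.8,14.2,14.4],[0,-0.0298,0.0295],85],[[-3.8,14.2,14.4],[0,-0.0298,0.0295],85],[[-3.8,14.2,14.4],[0,-0.0298,0.0295],85],[[-3.8,14.2,14.4],[0,-0.0298,0.0295],85],[[-3.8,14.2,14.4],[0,-0.0298,0.0295],85],[[-3.8,14.2,14.4],[0,-0.0298,0.0295],85],[[-3.8,14.2,14.4],[0,-0.0298,0.0295],85],[[-3.8,14.2,14.4],[0,-0.0298,0.0295],85],[[-3.8,14.2,14.4],[0,-0.0298,0.0295],85],[[-3.8,14.2,14.4],[0,-0.0298,0.0295],85],[[-3.8,14.2,14.4],[0,-0.0298,0.0295],85],[[-3.8,14.2,14.4],[0,-0.0298,0.0295],85],[[-3.8,14.2,14.4],[0,-0.0298,0.0295],85],[[0,0,0],[0,0,0],85]])

```text
time: 18.0
eef_pos: [0.5674, -0.228, 0.3379]
orientation: [0.379, 0.912, -0.141, -0.062]
wrist_force: [1.0, -0.1, 0.4]
grip_width: 0.997
```

>>> arm_command(plan=[[[0,-7,7],[0,0,0],85],[[0,-14.7,14.7],[0,0,0],85],[[0,-14.7,14.7],[0,0,0],85],[[0,-14.7,14.7],[0,0,0],85],[[0,-14.7,14.7],[0,0,0],85],[[0,-14.7,14.7],[0,0,0],85],[[0,-14.7,14.7],[0,0,0],85],[[0,-14.7,14.7],[0,0,0],85],[[0,-14.7,14.7],[0,0,0],85],[[0,-14.7,14.7],[0,0,0],85],[[0,-14.7,14.7],[0,0,0],85],[[0,-14.7,14.7],[0,0,0],85],[[0,-7,7],[0,0,0],85],[[0,0,0],[0,0,0],85],[[0,0,0],[0,0,0],85]])

```text
time: 19.5
eef_pos: [0.5683, -0.2265, 0.0912]
orientation: [0.379, 0.913, -0.141, -0.06]
wrist_force: [0.2, -0.5, 0.2]
grip_width: 0.997
```

```bash
python3 - <<'E'
from fit import *; from rig import cams
p,Rt,a=pick("blue"); rows(p-.1*a,Rt,1)
c=cams.snapshot("top")
r=lambda i,v0,v1,u0,u1,k:cv2.resize(np.ascontiguousarray(i["img"][v0:v1,u0:u1,::-1]),None,fx=k,fy=k,interpolation=cv2.INTER_CUBIC)
cv2.imwrite("pics/b1.png",cv2.convertScaleAbs(r(c,165,265,290,450,5),alpha=1.5))
tip=p-.1*a; x=Rt.as_matrix()[:,0]; print(proj(c,[tip,tip+.043*x,tip-.043*x]).round(1).tolist())
E
```

```text
[-0.0964, 0.6288, 1.7175, -0.85, 1.1734, 0.7085] [ 0.56825626 -0.22648494  0.09121098] [ 0.22710983 -0.52856966  0.22493938] 85.15430103932901
1 rows [0.5, -1.46, -1.0] [0.0023, 0.0024, 0.0013]
[[391.1, 209.2], [395.2, 197.0], [387.0, 221.3]]
```

View pics/b1.png

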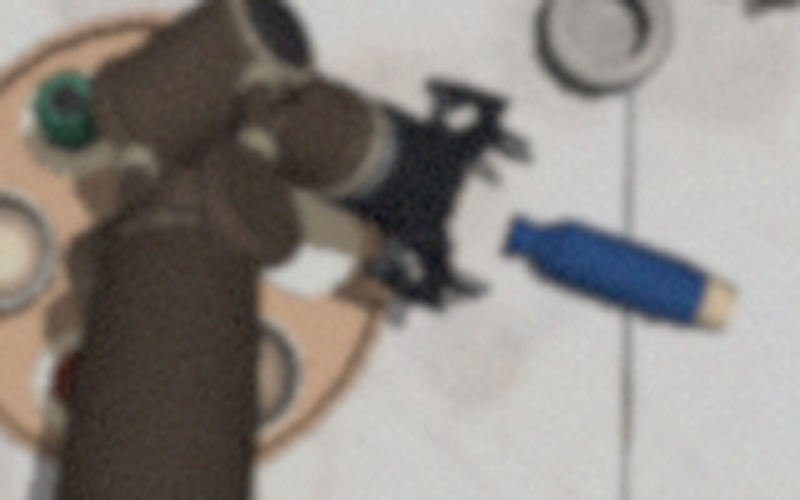

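```bash
python3 - <<'E'
from fit import *; from rig import cams
c=cams.snapshot("top"); o,yaw,_=V["blue"];u=np.array([np.cos(yaw),np.sin(yaw),0])
for k in(-.08,.08,.095): print(k,proj(c,np.r_[o,.023]+u*k).round(1))
s=telemetry.state();Rm=rot(s["orientation"]).as_matrix();print(Rm.round(3), proj(c,s["eef_pos"]-.005*Rm[:,2]).round(1))
E
```

```text
[-0.0964, 0.6279, 1.7171, -0.85, 1.1734, 0.7085] [ 0.56871279 -0.22652869  0.09183701] [-1.05739012  0.2818973  -0.43695358] 85.04747177149778
-0.08 [[435.4 226.7]]
0.08 [[391.6 211.5]]
0.095 [[387.5 210.1]]
[[ 0.953 -0.213 -0.214]
 [-0.302 -0.673 -0.675]
 [-0.001  0.708 -0.706]] [[390.7 208.8]]
```

Blue is unmoved: lip at (392.6,212), foot at (435.6,226), predicted (391.6,211.5) and (435.4,226.7). Green still stands. Grasping blue.

>>> arm_command(plan=[[[0.5,-1.5,5],[0.0023,0.0024,0.0013],85],[[0,0,10],[0,0,0],85],[[0,0,10],[0,0,0],85],[[0,0,10],[0,0,0],85],[[0,0,10],[0,0,0],85],[[0,0,10],[0,0,0],85],[[0,0,10],[0,0,0],85],[[0,0,10],[0,0,0],85],[[0,0,10],[0,0,0],85],[[0,0,10],[0,0,0],85],[[0,0,4],[0,0,0],85],[[0,0,0],[0,0,0],85],[[0,0,0],[0,0,0],40],[[0,0,0],[0,0,0],40],[[0,0,0],[0,0,0],40],[[0,0,0],[0,0,0],40],[[0,0,0],[0,0,0],40],[[0,0,0],[0,0,0],40]], newtons=40)

```text
time: 21.4
eef_pos: [0.5485, -0.292, 0.0205]
orientation: [0.378, 0.913, -0.141, -0.058]
wrist_force: [1.9, 1.9, 3.9]
grip_width: 0.529
```

```bash
python3 - <<'E'
from fit import *
p,Rt,a=pick("blue"); rows(p,Rt,1)
print(rot(telemetry.state()["orientation"]).inv().apply([0,0,1]))
E
```

```text
[-0.2053, 0.726, 1.7457, -0.9586, 1.034, 0.77] [ 0.54848826 -0.29200027  0.02051722] [1.86593619 1.90785651 3.85220577] 45.18326979391777
1 rows [-0.37, 0.14, 0.63] [-0.0005, -0.0012, -0.0003]
[ 0.00107541  0.70672747 -0.70748507]
```

>>> arm_command(plan=[[[0,3,-3],[0,0,0],40],[[0,7,-7],[0,0,0],40],[[0,12,-12],[0,0,0],40],[[0,14,-14],[0,0,0],40],[[0,14,-14],[0,0,0],40],[[0,14,-14],[0,0,0],40],[[0,14,-14],[0,0,0],40],[[0,14,-14],[0,0,0],40],[[0,14,-14],[0,0,0],40],[[0,14,-14],[0,0,0],40],[[0,14,-14],[0,0,0],40],[[0,14,-14],[0,0,0],40],[[0,14,-14],[0,0,0],40],[[0,10,-10],[0,0,0],40],[[0,0,0],[0,0,0],40]])

```text
time: 22.9
eef_pos: [0.5492, -0.2928, 0.2665]
orientation: [0.378, 0.913, -0.142, -0.056]
wrist_force: [0.7, -0.3, -1.7]
grip_width: 0.538
```

```bash
python3 - <<'E'
from fit import *
p,Rt,a=place(B,1.265,-1,zf=.16); s=telemetry.state();p0=s["eef_pos"]
rows(p0,Rt,18); rows(p,Rt,11,p0,Rt)
for f in(.25,.5,.75,1):
    Rm=rot(s["orientation"])*R.from_rotvec((rot(s["orientation"]).inv()*Rt).as_rotvec()*f); print(ik(p0,Rm,s["q"]))
print(ik(p,Rt,[-.6,.4,1.9,.8,1.2,-.8]))
E
```

```text
[-0.2061, 0.362, 1.6983, -0.8208, 1.2936, 0.426] [ 0.54915399 -0.29277696  0.26648304] [ 0.73775707 -0.2850764  -1.69823486] 45.90782943457608
18 rows [0.0, -0.0, -0.0] [0.0873, -0.0003, 0.0]
11 rows [-4.69, -12.01, 12.69] [0.0, 0.0, 0.0]
(array([-0.36961791,  0.27774217,  1.66505476, -0.42161248,  1.20076269,
        0.09245368]), np.float64(1.4742098157606364e-15))
(array([-5.60028579e-01,  2.78441454e-01,  1.61560934e+00,  7.87014234e-04,
        1.24513079e+00, -2.53524667e-01]), np.float64(1.3265617935940358e-15))
(array([-0.73500291,  0.36005978,  1.55797233,  0.36128491,  1.40424961,
       -0.52182622]), np.float64(1.1731172006082953e-14))
(array([-0.86512103,  0.50037292,  1.50050525,  0.64349387,  1.6170198 ,
       -0.68999906]), np.float64(5.355006796986096e-15))
(array([-0.62598664,  0.29259554,  1.80490683,  0.748135  ,  1.40700629,
       -0.58870198]), np.float64(2.4019801441354546e-11))
```

>>> arm_command(plan=[[[0,0,0],[0.0436,0,0],40],[[0,0,0],[0.0872,0,0],40],[[0,0,0],[0.0872,0,0],40],[[0,0,0],[0.0872,0,0],40],[[0,0,0],[0.0872,0,0],40],[[0,0,0],[0.0872,0,0],40],[[0,0,0],[0.0872,0,0],40],[[0,0,0],[0.0872,0,0],40],[[0,0,0],[0.0872,0,0],40],[[0,0,0],[0.0872,0,0],40],[[0,0,0],[0.0872,0,0],40],[[0,0,0],[0.0872,0,0],40],[[0,0,0],[0.0872,0,0],40],[[0,0,0],[0.0872,0,0],40],[[0,0,0],[0.0872,0,0],40],[[0,0,0],[0.0872,0,0],40],[[0,0,0],[0.0872,0,0],40],[[0,0,0],[0.0872,0,0],40],[[0,0,0],[0.0436,0,0],40],[[0,0,0],[0,0,0],40]])

```text
time: 24.9
eef_pos: [0.5462, -0.2928, 0.2603]
orientation: [-0.378, 0.913, -0.142, 0.056]
wrist_force: [-0.4, -0.0, -2.6]
grip_width: 0.527
```

>>> arm_command(plan=[[[-2.4,-6,6.4],[0,0,0],40],[[-4.7,-12,12.7],[0,0,0],40],[[-4.7,-12,12.7],[0,0,0],40],[[-4.7,-12,12.7],[0,0,0],40],[[-4.7,-12,12.7],[0,0,0],40],[[-4.7,-12,12.7],[0,0,0],40],[[-4.7,-12,12.7],[0,0,0],40],[[-4.7,-12,12.7],[0,0,0],40],[[-4.7,-12,12.7],[0,0,0],40],[[-4.7,-12,12.7],[0,0,0],40],[[-4.7,-12,12.7],[0,0,0],40],[[-2.3,-6,6.3],[0,0,0],40],[[0,0,0],[0,0,0],40],[[0,0,0],[0,0,0],40]])

```text
time: 26.3
eef_pos: [0.5564, -0.0937, 0.2576]
orientation: [-0.378, 0.913, -0.141, 0.058]
wrist_force: [0.0, -0.3, -2.3]
grip_width: 0.533
```

```bash
python3 - <<'E'
from fit import *; from rig import cams
p,Rt,a=place(B,1.265,-1,zf=.16); rows(p,Rt,1); print(p)
print(rot(telemetry.state()["orientation"]).inv().apply([0,0,-1]))
E
```

```text
[-0.6273, 0.2938, 1.81, 0.7472, 1.4021, -0.5938] [ 0.55640464 -0.09371248  0.25756864] [ 0.02095588 -0.32858309 -2.26507846] 45.5407235586483
1 rows [1.47, -2.66, -2.44] [0.0015, -0.0003, 0.0001]
[ 0.55785151 -0.09400279  0.26117157]
[-2.60374282e-04  7.06054645e-01  7.08157307e-01]
```

>>> arm_command(plan=[[[1.5,0,0],[0.0015,0,0],40],[[0,5,5],[0,0,0],40],[[0,10,10],[0,0,0],40],[[0,10,10],[0,0,0],40],[[0,10,10],[0,0,0],40],[[0,10,10],[0,0,0],40],[[0,10,10],[0,0,0],40],[[0,10,10],[0,0,0],40],[[0,10,10],[0,0,0],40],[[0,5,5],[0,0,0],40],[[0,2,2],[0,0,0],40],[[0,0,0],[0,0,0],40],[[0,0,0],[0,0,0],40]])

```text
time: 27.6
eef_pos: [0.5581, -0.0941, 0.1422]
orientation: [-0.378, 0.913, -0.141, 0.059]
wrist_force: [0.3, 0.2, -2.3]
grip_width: 0.534
```

```bash
python3 - <<'E'
from fit import *; from rig import cams
p,Rt,a=place(B,1.265,-1,zf=.018); print(p);rows(p,Rt,1)
c=cams.snapshot("top");d=cams.snapshot("scene")
z=telemetry.state()["eef_pos"][2]-p[2]+.018
f=np.r_[B,z]; P=np.array([f,f+[0,0,.044],f+[0,0,.16],np.r_[B,.018]])
print("top",proj(c,P).round(1).tolist(),"scene",proj(d,P).round(1).tolist())
r=lambda i,v0,v1,u0,u1,k:cv2.resize(np.ascontiguousarray(i["img"][v0:v1,u0:u1,::-1]),None,fx=k,fy=k,interpolation=cv2.INTER_CUBIC)
o=np.zeros((500,800,3),np.uint8);o[:,:400]=r(d,170,270,300,380,5);o[:,400:]=r(c,165,265,300,380,5)
cv2.imwrite("pics/b3.png",cv2.convertScaleAbs(o,alpha=1.5))
E
```

```text
[-0.627, 0.4626, 1.8563, 0.787, 1.2479, -0.7482] [ 0.55809531 -0.09410309  0.14216862] [ 0.32815245  0.21862411 -2.30088324] 45.59703533983557
[ 0.55785151 -0.09400279  0.11917157]
1 rows [-0.28, 16.26, 16.26] [-0.0007, -0.0007, 0.0004]
top [[351.6, 212.5], [352.4, 211.8], [354.8, 209.7], [351.2, 212.9]] scene [[343.6, 234.5], [344.6, 224.6], [347.6, 195.7], [343.1, 239.4]]
```

View pics/b3.png

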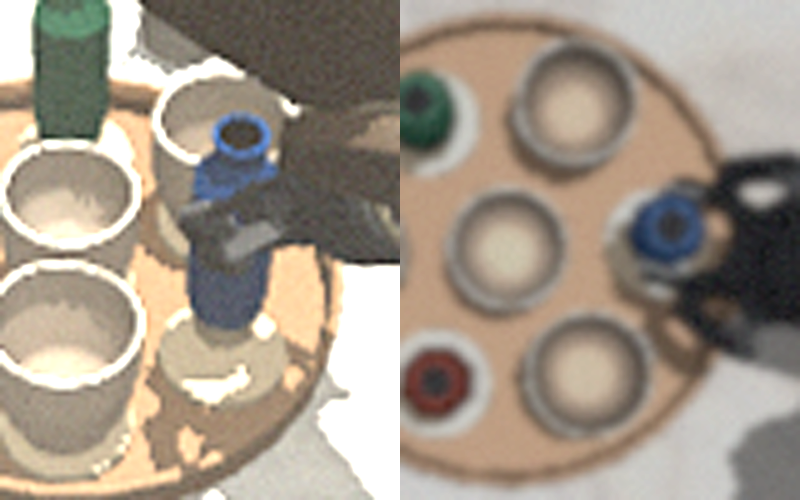

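The blue vase is upright over disc B. Its mouth is at (353.8,210.6) in the top view, predicted (354.8,209.7), so it is about 3 mm toward the robot. I'll nudge tool x by +2.5 mm and lower it slowly.

>>> arm_command(plan=[[[1.2,1.5,1.5],[0,0,0],40],[[1.2,2,2],[0,0,0],40],[[0,2,2],[0,0,0],40],[[0,2,2],[0,0,0],40],[[0,2,2],[0,0,0],40],[[0,1.5,1.5],[0,0,0],40],[[0,1.2,1.2],[0,0,0],40],[[0,1,1],[0,0,0],40],[[0,0.6,0.6],[0,0,0],40],[[0,0,0],[0,0,0],40],[[0,0,0],[0,0,0],40]])

```text
time: 28.8
eef_pos: [0.5599, -0.0945, 0.1225]
orientation: [-0.379, 0.913, -0.141, 0.058]
wrist_force: [-1.1, 0.8, 0.5]
grip_width: 0.533
```

>>> arm_command(plan=[[[0,0.4,0.4],[0,0,0],40],[[0,0.4,0.4],[0,0,0],40],[[0,0,0],[0,0,0],40],[[0,0,0],[0,0,0],40]])

```text
time: 29.2
eef_pos: [0.5601, -0.0944, 0.1224]
orientation: [-0.38, 0.913, -0.14, 0.058]
wrist_force: [-2.0, -0.6, 6.0]
grip_width: 0.53
```

Contact came 4 mm earlier than for green. That agrees with the picture, where foot and mouth were both about 1 px lower than predicted, so this is the foot on the disc. Releasing.

>>> arm_command(plan=[[[0,-0.2,-0.2],[0,0,0],47],[[0,0,0],[0,0,0],49],[[0,0,0],[0,0,0],52],[[0,0,0],[0,0,0],56],[[0,0,0],[0,0,0],62],[[0,0,0],[0,0,0],62],[[0,0,0],[0,0,0],62]], newtons=20)

```text
time: 29.9
eef_pos: [0.5599, -0.0946, 0.1212]
orientation: [-0.379, 0.913, -0.141, 0.058]
wrist_force: [0.5, 0.2, -0.4]
grip_width: 0.727
```

>>> arm_command(plan=[[[0,0,-4],[0,0,0],62],[[0,0,-8],[0,0,0],62],[[0,0,-12],[0,0,0],62],[[0,0,-14],[0,0,0],62],[[0,0,-14],[0,0,0],62],[[0,0,-16],[0,0,0],62],[[0,0,-20],[0,0,0],62],[[0,0,-20],[0,0,0],62],[[0,0,-20],[0,0,0],62],[[0,0,-20],[0,0,0],62],[[0,-5,-15],[0,0,0],62],[[0,-10,-10],[0,0,0],62],[[0,0,0],[0,0,0],62],[[0,0,0],[0,0,0],62],[[0,0,0],[0,0,0],62]])

```text
time: 31.4
eef_pos: [0.5259, -0.2003, 0.2533]
orientation: [-0.379, 0.913, -0.141, 0.057]
wrist_force: [-1.1, 0.9, -0.7]
grip_width: 0.726
```

```bash
python3 - <<'E'
from fit import *; from rig import cams
c=cams.snapshot("top");d=cams.snapshot("scene")
for X in(A,B):
    f=np.r_[X,.018]; P=np.array([f,f+[0,0,.16]])
    print("top",proj(c,P).round(1).tolist(),"scene",proj(d,P).round(1).tolist())
r=lambda i,v0,v1,u0,u1,k:cv2.resize(np.ascontiguousarray(i["img"][v0:v1,u0:u1,::-1]),None,fx=k,fy=k,interpolation=cv2.INTER_CUBIC)
o=np.zeros((520,800,3),np.uint8);o[:,:400]=r(d,150,280,260,360,4);o[:420,400:]=r(c,160,265,270,370,4)
cv2.imwrite("pics/e.png",cv2.convertScaleAbs(o,alpha=1.5))
E
```

```text
[-0.7973, 0.3712, 1.7158, 0.6743, 1.5141, -0.6941] [ 0.52589543 -0.20032788  0.25333681] [-1.10548258  0.858423   -0.699583  ] 61.992046494081855
top [[304.7, 189.2], [303.1, 184.1]] scene [[313.2, 200.3], [313.5, 162.4]]
top [[351.2, 212.9], [354.3, 210.1]] scene [[343.1, 239.4], [347.0, 201.9]]
```

View pics/e.png

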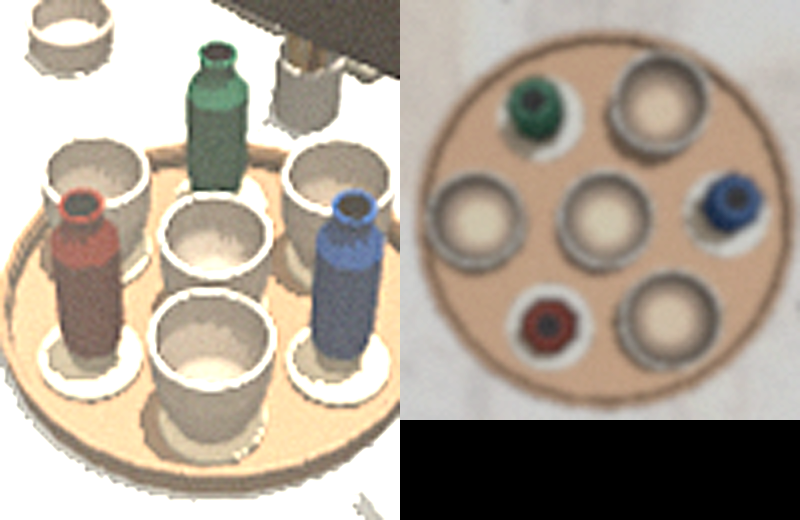

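Both vases stand upright and let go. In the top view green's mouth is at (303.5,184.5), predicted (303.1,184.1), and blue's at (354.3,209.5), predicted (354.3,210.1). The other ware looks undisturbed and the arm is clear, so I'm handing in.

```bash
python3 -c "
from rig import job; print(job.finish_job())"
```

```text
the job is handed in; nothing more can be done
None
```

Both vases are standing upright and let go on the two empty discs, and I handed the job in at about 31 s of the 72 s allowed. No verdict was reported.

I gripped each vase with the tool tilted 45°, turned it 90° upright in the air, lowered it until I felt light contact, then opened the jaws part way and backed out.

**Final position:** In the last pictures both mouths are within about 1 px of the disc-centre prediction from above, roughly 2–3 mm. In the scene view blue is about 1.7 px off, roughly 5 mm, still well inside the 20 mm limit.

**Other ware:** The cups and the red vase look unmoved in the last pictures, judged by eye rather than measured. The arm was clear of the tray. I did not recheck the jars and the pot closely, but the gripper passed well above them.

**Disagreements:**
- **Contact heights:** Green touched its disc about 1.5 mm lower than calculated and blue about 3 mm higher. For blue the last picture before contact already showed it hanging lower in the grip. The change in wrist force at contact was about 5 N for green and 8 N for blue.
- **Arm tracking:** The arm ended some moves up to 6 mm off, and I corrected this before setting each vase down.

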